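# Take the bayonet-locked glue cartridge out of its warmer

### The job

The glue cartridge in the bench warmer is empty. Unlock it by turning its orange wing anticlockwise (seen from above) until you feel its hidden bayonet lugs come free, lift it straight up out of its deep well without forcing it, then set it down gently, upright, in the open grey tray and let go. Leave the stapler and the tape roll where they are.

Things in the scene. Friction and masses are not known exactly. Their poses are not given: they have to be found in the camera images.
- cartridge_center (a point): Centre of the glue cartridge, on its axis, 70 mm above its foot; axes are the cartridge's own, z up along it. 140 mm tall, 0.2 to 0.42 kg: aluminium tube with a yellow band, diameter 44 mm, from 0 to 96 mm above the flat foot; on it a black round skirt, diameter 70 mm, 96 to 101 mm; above it the orange wing grip.
- cartridge_wing (a point): Middle of the orange wing, on the cartridge's axis, 120 mm above its foot; axes as for cartridge_center. The wing is 60 mm long (along x), 28 mm thick (along y) and 39 mm high, from the skirt (101 mm) to the top (140 mm). Its flat faces look to +y and -y: pinch it across y.
- cartridge_lugs (a point): Point on the cartridge's axis at the height of its two steel lugs, 79 mm above the foot; axes as for cartridge_center. The lugs, 10 mm wide and 10 mm high, stick out along +x and -x, in line with the wing, to 30 mm from the axis. They are hidden under the skirt while it stands in the warmer.
- cartridge: The glue cartridge, origin at the centre of its foot (12 mm above the table while it stands in the warmer); axes as for cartridge_center.
- warmer: Bench cartridge warmer, fixed to the table: upright block 140 x 140 mm, 150 mm high, grey below and blue above; origin at the centre of its underside, z up. In its top a round finger recess, diameter 104 mm, 42 mm deep, open upward only; in the recess floor, on the same axis, the deep well. Pressing, pulling or prying the cartridge against the warmer with 60 N or more is forcing it.
- warmer_mouth (a point): Centre of the warmer's open top, on the axis of the well, 150 mm above the table. The cartridge's skirt lies on the recess floor 42 mm below this; the wing's top is 2 mm above it. The foot must rise 140 mm to pass over the warmer's top edge.
- bayonet (a point): Point on the well's axis inside the steel collar (10 mm thick, under the skirt) that holds the lugs down: locked, the cartridge rises only 2 mm. Two opposite gaps let the lugs through; their angle is unseen and differs each time: 23 to 69 degrees anticlockwise from the start. Free only within about 6 degrees either side; no stop, no click, locked again beyond. This point's axes do not show the angle.
- well_bottom (a point): Centre of the well's bottom, 6 mm above the table. The tube has 2 mm of play all round in the well. The cartridge turns lightly when raised 1 mm, more stiffly when pressed down; turn it in small steps, try a light lift after each, and once free it rises with no more than its own weight.
- tray: Open grey plastic tray, fixed to the table, 150 x 150 mm outside, walls 4 mm thick and 35 mm high, inner floor 4 mm above the table; origin at the centre of its underside. Empty at the start. It and the warmer stand beside one another, either one on the left.
- stapler: Red and black stapler, 34 x 149 x 48 mm, a bystander; origin at the centre of its underside.
- tape_roll: Roll of red and white tape, diameter 102 mm, 48 mm high, lying flat, a bystander; origin at the centre of its underside.

How it is judged:
By the outcome, as a careful person would: the job done as asked, in the order asked, and still so for the second after the job is handed in, with the robot touching nothing.
It also fails if it takes over 58 s, if anything falls off the work surface, if the arm or the gripper's body presses on something with over 40 N, if the wrist force passes 120 N, or if a joint passes its speed limit or range.

### The arm

A 7-joint arm with a two-finger parallel gripper is mounted at the origin on a cart in front of the work surface, level with it; the furniture and walls round the work are solid. World frame = base frame: x ahead of the robot, y to its left, z up, the work surface at z = 0. Lengths are in mm, angles in rad, forces in N, time in s.
With the tool pointing down it reaches from about 425 to 875 mm from the base axis. Payload 4.7 kg.
Tool frame: the origin (TCP) lies at the very end of the fingers, on their centre line; the grasp point (between the pads) lies 19 mm behind it (bot.pinch_z is the distance from the TCP to the grasp point, in mm); z points along the fingers, y is the line along which they close (so a half turn about z gives the same grasp; the last joint's range is limited). The gripper opens to 87 mm and grips with 3 to 60 N. Pads are 19 mm wide; open, the fingers measure 117 mm over their backs; the gripper's body (75 mm by 190 mm) begins 51 mm behind the grasp point.
Start: joints at [-1.287, 0.321, -0.07, 1.45, 0.023, 1.371, -0.057], TCP at [173.277, 626.499, 222.587] pointing down, gripper open.
Joint ranges: [-2.86, 2.86], [-0.3, 2.09], [-1.38, 1.24], [0.06, 2.45], [-1.56, 4.7], [0.09, 2.05], [-2.69, 2.69]. Speed limits (rad/s): [2.57, 2.57, 3.14, 3.14, 3.14, 3.14, 3.14].

### API

Orientations are given as a 3x3 rotation matrix whose columns are the frame's x, y, z axes.
In Python, from plant import bot, imaging, order gives the robot as it stands. The module is installed in compiled form; this text tells all that it offers.
- The arm moves only by the shell command python3 -m pendant 'ROWS' [FORCE]. ROWS is a JSON object of lists of equal length, an entry for each row: "hand": the opening, from -1 (shut) to 1 (fully open); "translation": the shift along the tool's x, y, z in mm, a list of three; "angular": the turn, a rotation vector about the tool's x, y, z in rad, a list of three. A call has 1 to 20 rows; each row shifts and turns the commanded pose from where the row before left it, along the tool's axes as they then stand; what a row does not reach is not made up. A row lasts 1/8 s, in which the tool goes at most 62.5 mm and 10.7 degrees, less where a joint would pass 70% of its speed; a pose out of reach is approached as far as the arm can. A call with a gripper value outside its range is refused whole. The fingers move at their own pace and stop on an object; FORCE is the grip in N (left out, the last holds). Time passes only in rows, so rows that do not move let the fingers close. It gives the time, the measured TCP pose, the force, the opening and the grip force at its end, in the units of the state.
- bot.get_state(): the state, without advancing time (a new reading comes with each control period).
- imaging.capture(name): name is "scene" or "top"; returns a dict with "img" (480x640x3 uint8, blue, green, red), "fx", "fy", "cx", "cy" (pixels), "T" (4x4, takes a point from camera to world coordinates). Camera axes: x right, y up, looking along -z (the intrinsics and any distortion apply to the point x, -y, -z); pixel columns grow to the right and rows downward; lengths in mm; the calibration is good to about 2 mm. A picture is of the moment at which its call begins. There is no depth.
- order.close_job(): hands the job in; it is judged then, once.
The state is a dict: "time_s": time; "qpos": joint angles; "joint_velocities": joint speeds; "tau": joint torques, N m; "tcp_pos": TCP position; "ee_rot": TCP orientation; "contact_force": force on the tool from outside, world axes, zero at the start; "wrist_torque": the same for the moment, N m; "finger_gap": finger opening in mm; "finger_force": force on a finger pad.
Only numpy, scipy, OpenCV 4.12 (cv2) and the standard library are available. Lean on these libraries where they do the work, as an engineer would, in place of code of your own. Each camera call takes 0.05 s, during which the arm holds its last target. There are 200 camera calls.

## Working session

There is one attempt and no reset: what is moved stays moved. The work goes in short steps, Python scripts to look and compute and a shell command to move; the robot and the scene stay as the last step left them, time stands still between calls to the robot, and variables do not carry over. Pictures are saved under pics/ and viewed, at most 10 in all, crops included, and the job is handed in when it is done.

```bash
mkdir -p pics; python3 - <<'E'
from plant import bot,imaging
import cv2,numpy as np
s=bot.get_state();print(s, bot.pinch_z)
for n in("scene","top"):
    c=imaging.capture(n);cv2.imwrite(f"pics/{n}0.png",c["img"]);print(n,[c[k] for k in c if k!="img"])
E
```

```text
{'time_s': 0.0, 'qpos': array([-1.28688622,  0.3218142 , -0.07006541,  1.45169591,  0.02258171,
        1.37078154, -0.05687819]), 'joint_velocities': array([-0.00014422,  0.0011853 , -0.00254764, -0.00080708,  0.00067073,
        0.00040647, -0.00275813]), 'tau': array([ 8.28935435e-05, -4.91290855e+01, -4.03806623e-01, -3.12519979e+01,
       -6.39367034e-02,  4.38642909e-02,  1.78449368e-04]), 'tcp_pos': array([173.1610883 , 625.93052036, 221.45656762]), 'ee_rot': array([[-9.63829772e-01,  2.66518274e-01, -4.25324464e-04],
       [ 2.66518599e-01,  9.63827972e-01, -1.86464385e-03],
       [-8.70220426e-05, -1.91055613e-03, -9.99998171e-01]]), 'contact_force': array([-0.45523149,  0.72351147, -0.50047472]), 'wrist_torque': array([ 0.00130815,  0.00656062, -0.04399206]), 'finger_force': 0.0, 'finger_gap': 87.20472488014624} 18.700000000000003
scene [597.1424017138785, 597.1424017138785, 310.395362428658, 243.34242992708246, array([[ 8.40516188e-01,  4.11048419e-01, -3.52947213e-01,
         2.17601121e+02],
       [-5.41590681e-01,  6.54971927e-01, -5.26964239e-01,
        -8.42534761e+02],
       [ 1.45626983e-02,  6.34074895e-01,  7.73134500e-01,
         9.65284268e+02],
       [ 0.00000000e+00,  0.00000000e+00,  0.00000000e+00,
         1.00000000e+00]])]
top [451.46885722571744, 451.46885722571744, 316.88324054048144, 237.89131170907058, array([[ 1.67865054e-02,  9.96585681e-01, -8.08405424e-02,
         5.42518914e+02],
       [-9.99279476e-01,  1.94744604e-02,  3.25771947e-02,
        -2.18517856e+02],
       [ 3.40402918e-02,  8.02354377e-02,  9.96194526e-01,
         1.01437157e+03],
       [ 0.00000000e+00,  0.00000000e+00,  0.00000000e+00,
         1.00000000e+00]])]
```

View pics/scene0.png

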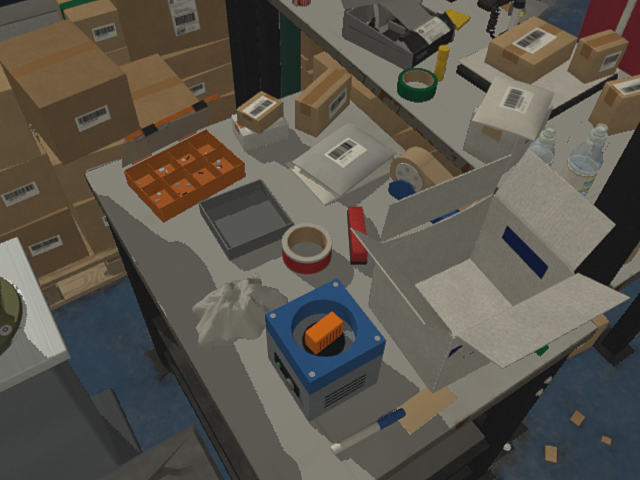

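View pics/top0.png

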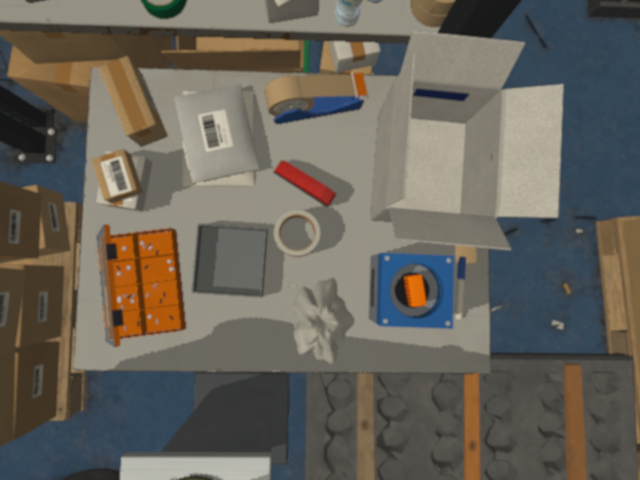

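The scene shows the wing near (323,332) in the blue-topped warmer and the tray near (247,218). In the top view the wing is near (415,291), the warmer near (413,290) and the tray near (231,259). A box flap reaches to about (505,245), close to the warmer's far edge.

```bash
cat > h.py <<'E'
from plant import bot,imaging
import cv2,numpy as np
def ray(c,u,v):
    T=c["T"];d=np.array([(u-c["cx"])/c["fx"],-(v-c["cy"])/c["fy"],-1.]);return T[:3,3],T[:3,:3]@d
def onz(c,u,v,z):
    o,d=ray(c,u,v);return o+d*(z-o[2])/d[2]
def tri(a,b):
    (o1,d1),(o2,d2)=a,b;s=np.linalg.lstsq(np.c_[d1,-d2],o2-o1,rcond=None)[0]
    p,q=o1+s[0]*d1,o2+s[1]*d2;return (p+q)/2,np.linalg.norm(p-q)
def blob(img,lo,hi,box):
    m=cv2.inRange(cv2.cvtColor(img,cv2.COLOR_BGR2HSV),lo,hi);k=np.zeros_like(m);x0,y0,x1,y1=box;k[y0:y1,x0:x1]=m[y0:y1,x0:x1]
    cs=cv2.findContours(k,cv2.RETR_EXTERNAL,cv2.CHAIN_APPROX_NONE)[0];return max(cs,key=cv2.contourArea)
E
python3 - <<'E'
from h import *
C={n:imaging.capture(n) for n in("top","scene")}
B={"top":(360,240,470,340),"scene":(255,270,395,400)}
for n,c in C.items():
    ct=blob(c["img"],(100,120,60),(125,255,255),B[n])
    q=cv2.approxPolyDP(cv2.convexHull(ct),8,True)[:,0]
    P=np.array([onz(c,*p,150) for p in q]);print(n,"blue",q.tolist(),P.round().tolist(),"mean",P.mean(0),"minrect",cv2.minAreaRect(P[:,:2].astype(np.float32)))
    # orange wing
    w=blob(c["img"],(5,150,190),(20,255,255),B[n]);
    P=np.array([onz(c,*p,152) for p in w[:,0]],np.float32)[:,:2];print("wing",cv2.boundingRect(w),cv2.minAreaRect(P))
c=C["top"]
hs=cv2.cvtColor(c["img"],cv2.COLOR_BGR2HSV);print(hs[259,231],hs[228,231],hs[259,180],hs[310,230], hs[291,415])
cr=np.hstack([cv2.resize(C["top"]["img"][235:345,350:480],None,fx=3,fy=3,interpolation=2),cv2.resize(c["img"][205:315,170:300],None,fx=3,fy=3,interpolation=2)])
cv2.imwrite("pics/crop.png",cr)
E
```

```text
top blue [[380, 254], [452, 256], [451, 327], [377, 322]] [[584.0, -369.0, 150.0], [583.0, -509.0, 150.0], [447.0, -506.0, 150.0], [454.0, -364.0, 150.0]] mean [ 516.9586235  -436.94557475  150.        ] minrect ((516.286376953125, -436.3782653808594), (142.30264282226562, 135.78346252441406), 88.7562255859375)Traceback (most recent call last):
  File "<stdin>", line 10, in <module>
cv2.error: OpenCV(4.12.0) /io/opencv/modules/imgproc/src/convhull.cpp:143: error: (-215:Assertion failed) total >= 0 && (depth == CV_32F || depth == CV_32S) in function 'convexHull'
```

```bash
python3 - <<'E'
from h import *
C={n:imaging.capture(n) for n in("top","scene")}
B={"top":(360,240,470,340),"scene":(255,270,395,400)}
W={}
for n,c in C.items():
    ct=blob(c["img"],(100,120,60),(125,255,255),B[n])
    P=np.array([onz(c,*map(float,p),150)[:2] for p in ct[:,0]]).astype(np.float32);print(n,"blue",cv2.minAreaRect(P))
    w=blob(c["img"],(3,150,140),(20,255,255),B[n]);m=cv2.moments(w);W[n]=ray(c,m['m10']/m['m00'],m['m01']/m['m00'])
    P=np.array([onz(c,*map(float,p),152)[:2] for p in w[:,0]]).astype(np.float32);print("wing",cv2.boundingRect(w),cv2.minAreaRect(P))
print("tri",tri(W["top"],W["scene"]))
c=C["top"]
hs=cv2.cvtColor(c["img"],cv2.COLOR_BGR2HSV);print(hs[259,231],hs[228,231],hs[259,180+8],hs[310,230], hs[291,415])
cr=np.hstack([cv2.resize(c["img"][240:340,355:475],None,fx=3.3,fy=3.3,interpolation=2),cv2.resize(C["scene"]["img"][280:380,265:385],None,fx=3.3,fy=3.3,interpolation=2)])
cv2.imwrite("pics/crop.png",cr)
E
```

```text
top blue ((516.1696166992188, -436.71392822265625), (144.4353485107422, 137.27003479003906), 88.96286010742188)
wing (404, 274, 22, 33) ((515.1454467773438, -436.4696960449219), (60.18689727783203, 34.38825988769531), 9.656113624572754)
scene blue ((510.0826416015625, -450.056884765625), (155.0846710205078, 149.6363525390625), 88.58430480957031)
wing (306, 312, 37, 31) ((514.8068237304688, -442.312255859375), (58.52718734741211, 26.12337303161621), 8.8457612991333)
tri (array([ 516.08937613, -438.72656428,  144.83589131]), np.float64(1.5808331787514311))
[ 30  12 105] [30 15 84] [ 22  30 151] [ 23  29 150] [ 14 244 223]
```

View pics/crop.png

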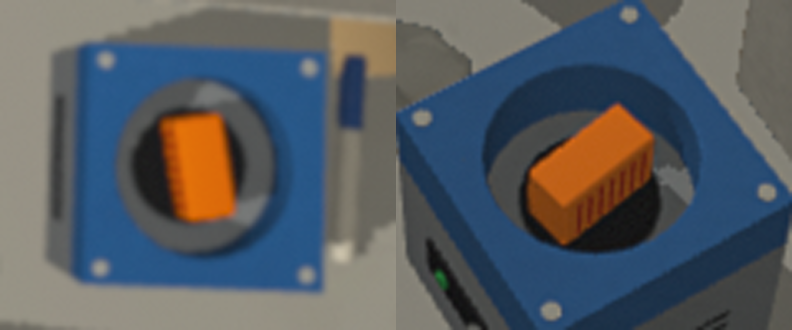

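The crop shows the wing, its top-face corners and four screw heads sharply in both views.

```bash
python3 - <<'E'
from h import *
C={n:imaging.capture(n) for n in("top","scene")}
def full(p,o):return (np.array(p,float)+.5)/3.3-.5+np.array(o)
S={"top":full([(106,60),(310,67),(307,275),(100,267)],(355,240)),"scene":full([(233,14),(371,191),(154,311),(26,117)],(265,280))}
Wc={"top":full([(178,118),(222,113),(237,212),(192,220)],(355,240)),"scene":full([(221,103),(257,133),(169,205),(133,172)],(265,280))}
X={}
for n,c in C.items():
    for nm,q,z in(("screws",S[n],150),("wing",Wc[n],152)):
        P=np.array([onz(c,*p,z)[:2] for p in q]);print(n,nm,P.round(1).tolist(),P.mean(0).round(1))
        (a,b,d,e)=q;k=np.linalg.solve(np.c_[d-a,-(e-b)],b-a);X[n,nm]=ray(c,*(a+k[0]*(d-a)))
        if nm=="wing":
            for i,j in((1,2),(0,3)): v=P[i]-P[j];print(" ang",np.degrees(np.arctan2(v[1],v[0])),np.linalg.norm(v))
for nm in("screws","wing"):print(nm,tri(X["top",nm],X["scene",nm]))
for n,bx in(("top",(185,215,280,305)),("scene",(190,170,300,270))):
    c=C[n];t=blob(c["img"],(0,0,40),(180,22,135),bx)
    P=np.array([onz(c,*map(float,p),35)[:2] for p in t[:,0]]).astype(np.float32);print(n,"tray",cv2.boundingRect(t),cv2.minAreaRect(P))
for n,bx in(("top",(265,150,345,265)),("scene",(270,200,375,280))):
    c=C[n]
    t=blob(c["img"],(0,0,0),(180,255,255),bx) if 0 else blob(c["img"],(170,120,60),(180,255,255),bx);print("red",n,cv2.boundingRect(t))
E
```

```text
top screws [[576.8, -382.0], [574.8, -502.3], [454.4, -499.7], [457.3, -379.1]] [ 515.8 -440.8]
top wing [[543.8, -423.9], [547.1, -449.7], [490.1, -458.3], [485.1, -432.1]] [ 516.5 -441. ]
 ang 8.620303323074841 57.65639272736471
 ang 7.936872598693024 59.21114910794713
scene screws [[577.5, -382.8], [574.9, -502.8], [454.0, -500.1], [457.6, -379.8]] [ 516.  -441.4]
scene wing [[541.6, -424.8], [546.7, -448.3], [489.1, -458.8], [484.3, -434.7]] [ 515.4 -441.7]
 ang 10.288980934763195 58.581061427380206
 ang 9.748556382579515 58.07803255440183
screws (array([ 516.10413529, -440.7574958 ,  149.42437153]), np.float64(0.4153483401524443))
wing (array([ 516.51873541, -441.18089355,  150.90788314]), np.float64(0.8458155210401166))
top tray (192, 224, 76, 73) ((572.1123657226562, -63.520713806152344), (151.86395263671875, 151.51852416992188), 87.09797668457031)
scene tray (197, 179, 97, 82) ((566.5275268554688, -79.86897277832031), (195.8214874267578, 159.3424072265625), 86.99896240234375)Traceback (most recent call last):
  File "<stdin>", line 19, in <module>
  File "h.py", line 12, in blob
    cs=cv2.findContours(k,cv2.RETR_EXTERNAL,cv2.CHAIN_APPROX_NONE)[0];return max(cs,key=cv2.contourArea)
                                                                             ~~~^^^^^^^^^^^^^^^^^^^^^^^^
ValueError: max() iterable argument is empty
```

```bash
python3 - <<'E'
from h import *
C={n:imaging.capture(n) for n in("top","scene")}
cv2.imwrite("pics/boxc.png",np.hstack([cv2.resize(C["top"]["img"][190:260,365:525],None,fx=2.5,fy=2.5),cv2.resize(C["scene"]["img"][150:400,345:505],None,fx=2.4,fy=2.4)[:0] if 0 else np.zeros((175,1,3),np.uint8)]))
t=C["top"]["img"][190:260,365:525];s=C["scene"]["img"][150:400,345:505]
out=np.zeros((600,800,3),np.uint8);a=cv2.resize(t,None,fx=2.4,fy=2.4);b=cv2.resize(s,None,fx=2.4,fy=2.4);out[:a.shape[0],:384]=a;out[:600,400:784]=b;cv2.imwrite("pics/boxc.png",out)
E
```

```text
(no output)
```

View pics/boxc.png

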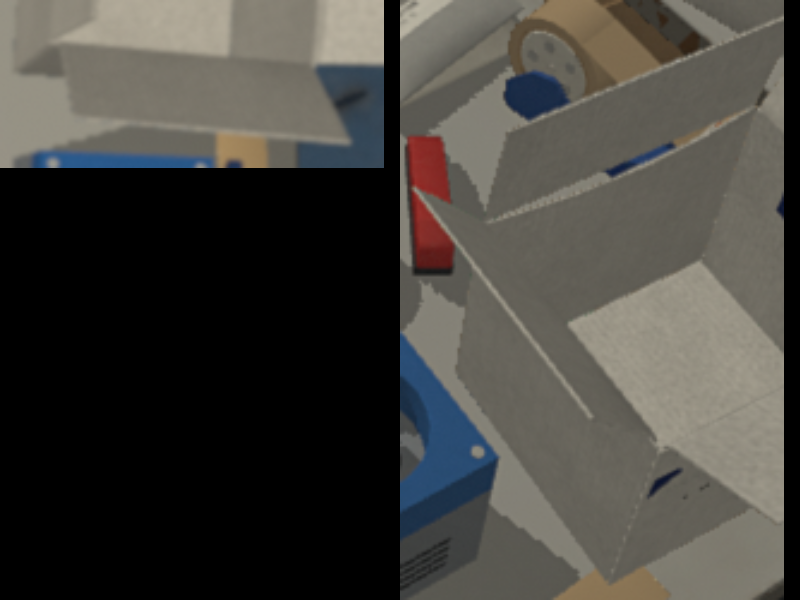

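```bash
python3 - <<'E'
from h import *
C={n:imaging.capture(n) for n in("top","scene")}
for t,s in (((70,112),(15,188)),((348,142),(190,415)),((316,66),(260,443))):
    print(tri(ray(C["top"],365+t[0]/2.4,190+t[1]/2.4),ray(C["scene"],345+s[0]/2.4,150+s[1]/2.4)))
E
```

```text
(array([ 607.9846888 , -372.81801531,  263.79973946]), np.float64(0.09501956324007002))
(array([ 590.7908645 , -568.04359022,  268.36160248]), np.float64(0.9093909110876269))
(array([ 653.78698443, -578.2379152 ,  195.24776411]), np.float64(0.8613654807650019))
```

The box flap's edge lies near x≈602, z≈266 beside the axis, so I will watch the gripper body there. I'll travel at about z 280 and take a way round the base.

```bash
python3 -m pendant '{"hand":[0.1,0.1,0.1,0.1,0.1,0.1,0.1,0.1,0.1,0.1,0.1,0.1,0.1,0.1,0.1,0.1,0.1,0.1,0.1,0.1],"translation":[[-43,-29,-5],[-43,-29,-5],[-43,-29,-5],[-43,-29,-5],[-43,-29,-5],[-43,-29,-5],[-43,-29,-5],[-43,-29,-5],[-43,-29,-5],[-43,-29,-5],[-43,-29,-5],[-43,-29,-5],[-8,-49,0],[-8,-49,0],[-8,-49,0],[-8,-49,0],[-8,-49,0],[-8,-49,0],[-8,-49,0],[-8,-49,0]],"angular":[[0,0,0],[0,0,0],[0,0,0],[0,0,0],[0,0,0],[0,0,0],[0,0,0],[0,0,0],[0,0,0],[0,0,0],[0,0,0],[0,0,0],[0,0,0],[0,0,0],[0,0,0],[0,0,0],[0,0,0],[0,0,0],[0,0,0],[0,0,0]]}'
```

```text
time_s: 3.1
tcp_pos: [534.9, -242.7, 282.9]
ee_rot: [[-0.964, 0.266, 0.001], [0.266, 0.964, 0.0], [-0.001, 0.001, -1.0]]
contact_force: [1.2, 0.0, -0.8]
finger_gap: 47.9
finger_force: 0.0
```

```bash
python3 -m pendant '{"hand":[0.1,0.1,0.1,0.1,0.1,0.1,0.1,0.1,0.1,0.1,0.1,0.1,0.1,0.1,0.1,0.1,0.1,0.1,0.1,0.1],"translation":[[-8,-49,0],[-8,-49,0],[-8,-49,0],[-8,-49,0],[0,0,0],[0,0,0],[0,0,0],[0,0,0],[0,0,0],[0,0,0],[0,0,0],[0,0,0],[0,0,0],[0,0,0],[0,0,0],[0,0,0],[0,0,0],[0,0,0],[0,0,0],[0,0,0]],"angular":[[0,0,0],[0,0,0],[0,0,0],[0,0,0],[0,0,0.1807],[0,0,0.1807],[0,0,0.1807],[0,0,0.1807],[0,0,0.1807],[0,0,0.1807],[0,0,0.1807],[0,0,0.1807],[0,0,0.1807],[0,0,0.1807],[0,0,0.1807],[0,0,0.1807],[0,0,0.1807],[0,0,0.1807],[0,0,0.1807],[0,0,0]]}'
cat >st.py <<'E'
from h import *
s=bot.get_state();R=s["ee_rot"];print("t",s["time_s"],"p",s["tcp_pos"].round(1),"yang",np.degrees(np.arctan2(R[1,1],R[0,1])).round(2),"z",R[:,2].round(3),"F",s["contact_force"].round(1),"M",s["wrist_torque"].round(2),"gap",s["finger_gap"].round(1),s["finger_force"],"q7",s["qpos"].round(2))
t=np.array([516.2,-441,0])-s["tcp_pos"];print("to axis in tool",(R.T@t)[:2].round(1))
E
python3 - <<'E'
import st
from h import *
a=imaging.capture("scene")["img"][100:480,180:560];b=imaging.capture("top")["img"][130:510,320:640]
o=np.zeros((400,720,3),np.uint8);o[:380,:380]=a;o[:b.shape[0],390:710]=b;cv2.imwrite("pics/hov.png",o)
E
```

```text
time_s: 5.6
tcp_pos: [513.9, -438.6, 282.5]
ee_rot: [[0.987, 0.163, -0.0], [0.163, -0.987, 0.0], [-0.0, -0.0, -1.0]]
contact_force: [-0.0, -0.3, -0.1]
finger_gap: 48.0
finger_force: 0.0Traceback (most recent call last):
  File "<stdin>", line 1, in <module>
  File "st.py", line 2, in <module>
    s=bot.get_state();R=s["ee_rot"];print("t",s["time_s"],"p",s["tcp_pos"].round(1),"yang",np.degrees(np.arctan2(R[1,1],R[0,1])).round(2),"z",R[:,2].round(3),"F",s["contact_force"].round(1),"M",s["wrist_torque"].round(2),"gap",s["finger_gap"].round(1),s["finger_force"],"q7",s["qpos"].round(2))
                                                                                                                                                                                                                                   ^^^^^^^^^^^^^^^^^^^^^
AttributeError: 'float' object has no attribute 'round'
```

```bash
sed -i 's/s\["finger_gap"\].round(1)/round(s["finger_gap"],1)/' st.py
python3 - <<'E'
import st
from h import *
a=imaging.capture("scene")["img"][100:480,180:560];b=imaging.capture("top")["img"][130:510,320:640]
o=np.zeros((400,720,3),np.uint8);o[:380,:380]=a;o[:b.shape[0],390:710]=b;cv2.imwrite("pics/hov.png",o)
E
```

```text
t 5.6 p [ 513.9 -438.6  282.5] yang -80.62 z [-0.  0. -1.] F [-0.  -0.3 -0.1] M [-0.04  0.15  0.01] gap 48.0 0.0 q7 [-0.09  0.59  1.2   1.32 -0.54  1.58 -0.37]
to axis in tool [1.9 2.8]
```

View pics/hov.png

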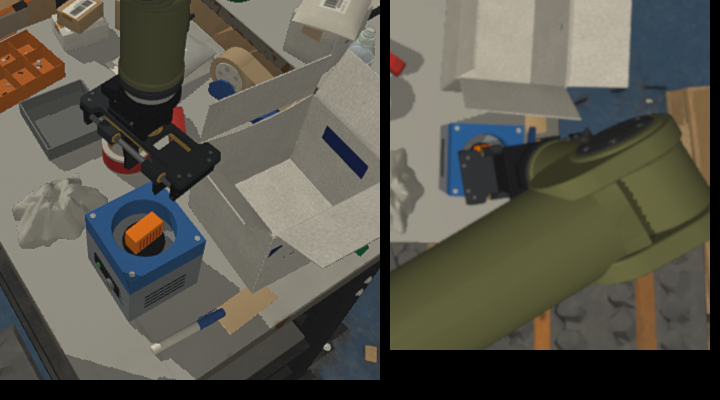

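The picture shows the open gripper centred over the warmer. Its cross bar is thin (about 30 mm), so it should pass under the flap edge. Now to descend.

```bash
python3 -m pendant '{"hand":[0.1,0.1,0.1,0.1,0.1,0.1,0.1,0.1],"translation":[[2,3,30],[0,0,30],[0,0,30],[0,0,30],[0,0,20],[0,0,15],[0,0,9],[0,0,0]],"angular":[[0,0,0],[0,0,0],[0,0,0],[0,0,0],[0,0,0],[0,0,0],[0,0,0],[0,0,0]]}' 20; python3 st.py
```

```text
time_s: 6.7
tcp_pos: [516.1, -441.4, 118.4]
ee_rot: [[0.987, 0.161, -0.0], [0.161, -0.987, 0.0], [-0.0, -0.0, -1.0]]
contact_force: [0.2, -0.4, 0.5]
finger_gap: 47.8
finger_force: 0.0
t 6.7 p [ 516.1 -441.4  118.4] yang -80.74 z [-0.  0. -1.] F [ 0.2 -0.4  0.5] M [-0.05  0.19  0.01] gap 47.8 0.0 q7 [-0.08  0.69  1.11  1.53 -0.63  1.32 -0.31]
to axis in tool [ 0.1 -0.3]
```

```bash
python3 -m pendant '{"hand":[-1,-1,-1,-1,-1,-1],"translation":[[0,0,0],[0,0,0],[0,0,0],[0,0,0],[0,0,0],[0,0,0]],"angular":[[0,0,0],[0,0,0],[0,0,0],[0,0,0],[0,0,0],[0,0,0]]}' 25; python3 st.py
```

```text
time_s: 7.45
tcp_pos: [516.3, -441.6, 119.1]
ee_rot: [[0.987, 0.161, 0.001], [0.161, -0.987, -0.0], [0.001, 0.001, -1.0]]
contact_force: [-0.7, -1.5, 4.3]
finger_gap: 27.5
finger_force: 25.0
t 7.45 p [ 516.3 -441.6  119.1] yang -80.75 z [ 0.001 -0.    -1.   ] F [-0.7 -1.5  4.3] M [ 0.07  0.13 -0.03] gap 27.5 24.99541823286563 q7 [-0.08  0.69  1.11  1.53 -0.63  1.32 -0.31]
to axis in tool [-0.1 -0.7]
```

```bash
python3 -m pendant '{"hand":[-1,-1,-1,-1,-1,-1],"translation":[[0,0,-1],[0,0,0],[0,0,0],[0,0,0],[0,0,0],[0,0,0]],"angular":[[0,0,0],[0,0,0],[0,0,-0.12],[0,0,-0.12],[0,0,-0.109],[0,0,0]]}'; python3 st.py; python3 -m pendant '{"hand":[-1,-1,-1],"translation":[[0,0,-2],[0,0,0],[0,0,0]],"angular":[[0,0,0],[0,0,0],[0,0,0]]}'; python3 st.py
```

```text
time_s: 8.2
tcp_pos: [515.8, -441.2, 119.1]
ee_rot: [[0.873, 0.487, -0.0], [0.487, -0.873, 0.001], [0.0, -0.001, -1.0]]
contact_force: [-0.2, 0.5, -0.0]
finger_gap: 27.8
finger_force: 25.0
t 8.2 p [ 515.8 -441.2  119.1] yang -60.84 z [-0.     0.001 -1.   ] F [-0.2  0.5 -0. ] M [-0.18  0.17 -0.  ] gap 27.8 24.994640196673572 q7 [-0.04  0.65  1.04  1.53 -0.58  1.3   0.01]
to axis in tool [0.4 0.2]
time_s: 8.57
tcp_pos: [516.0, -441.0, 121.1]
ee_rot: [[0.873, 0.488, -0.001], [0.488, -0.873, 0.001], [-0.0, -0.001, -1.0]]
contact_force: [-0.7, 0.5, -2.7]
finger_gap: 28.0
finger_force: 25.0
t 8.575 p [ 516.  -441.   121.1] yang -60.78 z [-0.001  0.001 -1.   ] F [-0.7  0.5 -2.7] M [ 0.03  0.15 -0.06] gap 28.0 24.995119431987405 q7 [-0.05  0.65  1.04  1.52 -0.58  1.3   0.  ]
to axis in tool [0.2 0.2]
```

```bash
python3 -m pendant '{"hand":[-1,-1,-1],"translation":[[0,0,-2],[0,0,0],[0,0,0]],"angular":[[0,0,0],[0,0,0],[0,0,0]]}'; python3 st.py
```

```text
time_s: 8.95
tcp_pos: [515.9, -440.9, 121.4]
ee_rot: [[0.873, 0.488, -0.001], [0.488, -0.873, 0.001], [-0.001, -0.001, -1.0]]
contact_force: [2.9, -4.6, -20.6]
finger_gap: 27.9
finger_force: 25.0
t 8.95 p [ 515.9 -440.9  121.4] yang -60.76 z [-0.001  0.001 -1.   ] F [  2.9  -4.6 -20.6] M [-1.19 -0.78 -0.03] gap 27.9 25.00024428125471 q7 [-0.05  0.65  1.04  1.52 -0.57  1.3   0.  ]
to axis in tool [0.3 0.3]
```

```bash
python3 -m pendant '{"hand":[-1,-1,-1,-1],"translation":[[0,0,2.5],[0,0,0],[0,0,-2.5],[0,0,0]],"angular":[[0,0,0],[0,0,-0.087],[0,0,0],[0,0,0]]}'; python3 st.py
```

```text
time_s: 9.45
tcp_pos: [515.6, -440.7, 121.6]
ee_rot: [[0.828, 0.561, -0.002], [0.561, -0.828, 0.001], [-0.001, -0.002, -1.0]]
contact_force: [3.6, -2.8, -24.1]
finger_gap: 27.8
finger_force: 25.0
t 9.45 p [ 515.6 -440.7  121.6] yang -55.85 z [-0.002  0.001 -1.   ] F [  3.6  -2.8 -24.1] M [-0.99 -0.59  0.12] gap 27.8 25.00479559530504 q7 [-0.04  0.64  1.03  1.52 -0.56  1.3   0.08]
to axis in tool [0.4 0.8]
```

```bash
python3 -m pendant '{"hand":[-1,-1,-1,-1],"translation":[[0,0,2.5],[0,0,0],[0,0,-2.5],[0,0,0]],"angular":[[0,0,0],[0,0,-0.087],[0,0,0],[0,0,0]]}'; python3 st.py
```

```text
time_s: 9.95
tcp_pos: [515.3, -440.9, 122.3]
ee_rot: [[0.776, 0.631, -0.002], [0.631, -0.776, 0.001], [-0.001, -0.002, -1.0]]
contact_force: [0.1, -2.0, -23.3]
finger_gap: 27.8
finger_force: 25.0
t 9.95 p [ 515.3 -440.9  122.3] yang -50.91 z [-0.002  0.001 -1.   ] F [  0.1  -2.  -23.3] M [-0.48 -0.21  0.13] gap 27.8 24.98458559741266 q7 [-0.03  0.63  1.01  1.52 -0.55  1.29  0.16]
to axis in tool [0.7 0.9]
```

```bash
python3 -m pendant '{"hand":[-1,-1,-1,-1],"translation":[[0,0,2.5],[0,0,0],[0,0,-2.2],[0,0,0]],"angular":[[0,0,0],[0,0,-0.087],[0,0,0],[0,0,0]]}' 40; python3 st.py
```

```text
time_s: 10.45
tcp_pos: [516.3, -442.0, 125.8]
ee_rot: [[0.718, 0.696, 0.002], [0.696, -0.718, -0.0], [0.001, 0.002, -1.0]]
contact_force: [-3.9, 3.2, 0.2]
finger_gap: 27.7
finger_force: 40.0
t 10.45 p [ 516.3 -442.   125.8] yang -45.9 z [ 0.002 -0.    -1.   ] F [-3.9  3.2  0.2] M [0.87 1.   0.14] gap 27.7 39.972476698458195 q7 [-0.02  0.62  0.99  1.52 -0.53  1.29  0.24]
to axis in tool [ 0.5 -1. ]
```

```bash
python3 -m pendant '{"hand":[-1,-1,-1,-1],"translation":[[0,0,2.2],[0,0,0],[0,0,-2.2],[0,0,0]],"angular":[[0,0,0],[0,0,-0.087],[0,0,0],[0,0,0]]}'; python3 st.py
```

```text
time_s: 10.95
tcp_pos: [516.9, -442.3, 124.3]
ee_rot: [[0.655, 0.756, 0.002], [0.756, -0.655, -0.002], [-0.0, 0.003, -1.0]]
contact_force: [0.1, -0.6, -1.9]
finger_gap: 27.9
finger_force: 40.0
t 10.95 p [ 516.9 -442.3  124.3] yang -40.93 z [ 0.002 -0.002 -1.   ] F [ 0.1 -0.6 -1.9] M [-0.11  0.1   0.02] gap 27.9 39.97127055656165 q7 [-0.01  0.61  0.97  1.52 -0.52  1.28  0.31]
to axis in tool [ 0.5 -1.8]
```

Force dropped and the hand rose, so the lugs seem to be free. I'll make a gentle lift check.

```bash
python3 -m pendant '{"hand":[-1,-1,-1,-1],"translation":[[0,0,-2],[0,0,0],[0,0,-1],[0,0,0]],"angular":[[0,0,0],[0,0,0],[0,0,0],[0,0,0]]}'; python3 st.py
```

```text
time_s: 11.45
tcp_pos: [516.2, -441.4, 126.3]
ee_rot: [[0.654, 0.757, 0.0], [0.757, -0.654, -0.0], [0.0, 0.0, -1.0]]
contact_force: [0.5, -0.6, -2.8]
finger_gap: 27.6
finger_force: 40.0
t 11.45 p [ 516.2 -441.4  126.3] yang -40.83 z [ 0. -0. -1.] F [ 0.5 -0.6 -2.8] M [-0.06  0.1  -0.02] gap 27.6 39.97144657652825 q7 [-0.01  0.61  0.98  1.52 -0.52  1.29  0.32]
to axis in tool [ 0.3 -0.3]
```

```bash
python3 -m pendant '{"hand":[-1,-1,-1,-1,-1],"translation":[[0,0,-2],[0,0,-2],[0,0,-3],[0,0,-3],[0,0,0]],"angular":[[0,0,0],[0,0,0],[0,0,0],[0,0,0],[0,0,0]]}'; python3 st.py
```

```text
time_s: 12.08
tcp_pos: [516.3, -441.6, 136.7]
ee_rot: [[0.654, 0.757, 0.001], [0.757, -0.654, -0.0], [0.0, 0.001, -1.0]]
contact_force: [-0.4, -0.5, -2.9]
finger_gap: 27.6
finger_force: 40.0
t 12.075 p [ 516.3 -441.6  136.7] yang -40.82 z [ 0.001 -0.    -1.   ] F [-0.4 -0.5 -2.9] M [-0.1   0.09 -0.04] gap 27.6 39.971227697096765 q7 [-0.01  0.6   0.98  1.51 -0.51  1.31  0.31]
to axis in tool [ 0.3 -0.6]
```

The cartridge is free and only its weight shows (about 2.9 N). I'll raise the lugs just clear of the collar, then turn back so the hand's bar passes the box flap on the way up.

```bash
python3 -m pendant '{"hand":[-1,-1,-1,-1],"translation":[[0,0,-3],[0,0,-4],[0,0,-4],[0,0,0]],"angular":[[0,0,0],[0,0,0],[0,0,0],[0,0,0]]}'; python3 st.py
```

```text
time_s: 12.58
tcp_pos: [516.3, -441.7, 147.8]
ee_rot: [[0.654, 0.757, 0.001], [0.757, -0.654, -0.001], [0.0, 0.001, -1.0]]
contact_force: [-0.3, -1.0, -2.9]
finger_gap: 27.7
finger_force: 40.0
t 12.575 p [ 516.3 -441.7  147.8] yang -40.82 z [ 0.001 -0.001 -1.   ] F [-0.3 -1.  -2.9] M [-0.1   0.12  0.01] gap 27.7 39.97137089492753 q7 [-0.01  0.59  0.99  1.49 -0.5   1.32  0.31]
to axis in tool [ 0.4 -0.7]
```

```bash
python3 -m pendant '{"hand":[-1,-1,-1],"translation":[[0,0,0],[0,0,0],[0,0,0]],"angular":[[0,0,0.08],[0,0,0.12],[0,0,0]]}'; python3 st.py
```

```text
time_s: 12.95
tcp_pos: [516.1, -441.3, 147.0]
ee_rot: [[0.79, 0.613, -0.0], [0.613, -0.79, -0.0], [-0.0, -0.0, -1.0]]
contact_force: [-0.6, 0.3, -2.3]
finger_gap: 27.6
finger_force: 40.0
t 12.95 p [ 516.1 -441.3  147. ] yang -52.21 z [-0. -0. -1.] F [-0.6  0.3 -2.3] M [-0.11  0.11  0.04] gap 27.6 39.972058427520096 q7 [-0.04  0.62  1.03  1.5  -0.53  1.33  0.13]
to axis in tool [ 0.3 -0.1]
```

```bash
python3 -m pendant '{"hand":[-1,-1,-1,-1,-1,-1,-1,-1],"translation":[[0,0,0],[0,0,0],[0,0,0],[0,0,0],[0,0,0],[0,0,-6],[0,0,-8],[0,0,0]],"angular":[[0,0,0.13],[0,0,0.13],[0,0,0.13],[0,0,0.13],[0,0,0],[0,0,0],[0,0,0],[0,0,0]]}'; python3 st.py
```

```text
time_s: 13.95
tcp_pos: [516.5, -442.0, 162.6]
ee_rot: [[0.99, 0.139, 0.002], [0.139, -0.99, -0.001], [0.002, 0.001, -1.0]]
contact_force: [0.7, 0.2, -2.7]
finger_gap: 28.0
finger_force: 40.0
t 13.95 p [ 516.5 -442.   162.6] yang -82.03 z [ 0.002 -0.001 -1.   ] F [ 0.7  0.2 -2.7] M [-0.03  0.13 -0.09] gap 28.0 39.97140025952831 q7 [-0.09  0.66  1.14  1.48 -0.6   1.38 -0.35]
to axis in tool [-0.4 -1.3]
```

```bash
python3 -m pendant '{"hand":[-1,-1,-1,-1,-1,-1,-1,-1,-1,-1,-1,-1],"translation":[[0,0,-10],[0,0,-12],[0,0,-12],[0,0,-12],[0,0,-12],[0,0,-12],[0,0,-12],[0,0,-12],[0,0,-12],[0,0,-12],[0,0,-12],[0,0,0]],"angular":[[0,0,0],[0,0,0],[0,0,0],[0,0,0],[0,0,0],[0,0,0],[0,0,0],[0,0,0],[0,0,0],[0,0,0],[0,0,0],[0,0,0]]}'; python3 st.py
python3 - <<'E'
from h import *
c=imaging.capture("scene");cv2.imwrite("pics/lift.png",c["img"])
E
```

```text
time_s: 15.45
tcp_pos: [516.3, -442.0, 292.5]
ee_rot: [[0.99, 0.138, 0.001], [0.138, -0.99, -0.001], [0.001, 0.001, -1.0]]
contact_force: [-0.3, -0.6, -2.6]
finger_gap: 27.6
finger_force: 40.0
t 15.45 p [ 516.3 -442.   292.5] yang -82.08 z [ 0.001 -0.001 -1.   ] F [-0.3 -0.6 -2.6] M [-0.1   0.15 -0.  ] gap 27.6 39.97132499003783 q7 [-0.06  0.58  1.17  1.29 -0.53  1.6  -0.41]
to axis in tool [-0.3 -1.4]
```

View pics/lift.png

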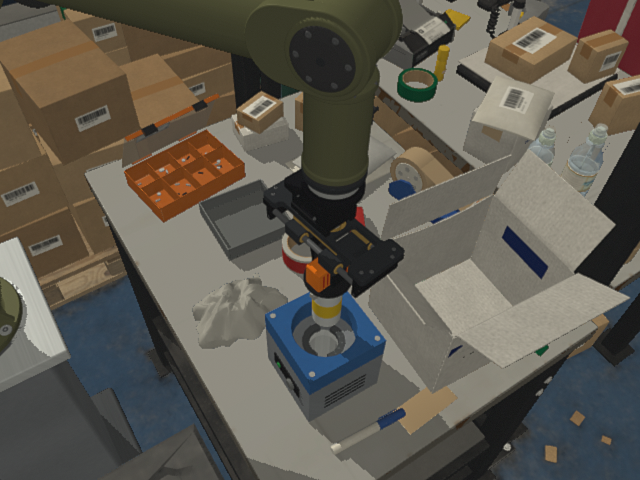

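The cartridge hangs upright from the hand at about (325,300), its foot just clear of the warmer. Now across to the tray.

```bash
python3 -m pendant '{"hand":[-1,-1,-1,-1,-1,-1,-1,-1,-1,-1,-1,-1,-1,-1,-1,-1],"translation":[[4,-14,0],[7,-24,0],[9,-31,0],[9,-31,0],[9,-31,0],[9,-31,0],[9,-31,0],[9,-31,0],[9,-31,0],[9,-31,0],[9,-31,0],[7,-24,0],[5,-17,0],[3,-10,0],[0,0,0],[0,0,0]],"angular":[[0,0,0],[0,0,0],[0,0,0],[0,0,0],[0,0,0],[0,0,0],[0,0,0],[0,0,0],[0,0,0],[0,0,0],[0,0,0],[0,0,0],[0,0,0],[0,0,0],[0,0,0],[0,0,0]]}'; python3 st.py
```

```text
time_s: 17.5
tcp_pos: [571.1, -63.6, 291.3]
ee_rot: [[0.991, 0.136, 0.0], [0.136, -0.991, -0.001], [-0.0, 0.001, -1.0]]
contact_force: [-0.2, -0.4, -3.0]
finger_gap: 27.7
finger_force: 40.0
t 17.5 p [571.1 -63.6 291.3] yang -82.19 z [ 0.    -0.001 -1.   ] F [-0.2 -0.4 -3. ] M [-0.09  0.2  -0.02] gap 27.7 39.971388978883624 q7 [-0.93  0.25  1.19  1.57 -0.23  1.48 -1.17]
to axis in tool [-105.7  366.2]
```

```bash
python3 -m pendant '{"hand":[-1,-1,-1,-1,-1,-1,-1,-1,-1,-1,-1],"translation":[[0,0,12],[0,0,22],[0,0,25],[0,0,25],[0,0,25],[0,0,20],[0,0,15],[0,0,11],[0,0,7],[0,0,4],[0,0,0]],"angular":[[0,0,0],[0,0,0],[0,0,0],[0,0,0],[0,0,0],[0,0,0],[0,0,0],[0,0,0],[0,0,0],[0,0,0],[0,0,0]]}'; python3 st.py
python3 - <<'E'
from h import *
c=imaging.capture("scene");t=imaging.capture("top")
a=cv2.resize(c["img"][130:290,170:380],None,fx=1.9,fy=1.9);b=cv2.resize(t["img"][190:350,170:380],None,fx=1.9,fy=1.9);cv2.imwrite("pics/tray.png",np.hstack([a,b]))
E
```

```text
time_s: 18.88
tcp_pos: [571.5, -62.2, 125.4]
ee_rot: [[0.99, 0.138, 0.0], [0.138, -0.99, 0.0], [0.0, 0.0, -1.0]]
contact_force: [-0.4, -0.2, -2.4]
finger_gap: 27.8
finger_force: 40.0
t 18.875 p [571.5 -62.2 125.4] yang -82.07 z [ 0.  0. -1.] F [-0.4 -0.2 -2.4] M [-0.14  0.14 -0.01] gap 27.8 39.97132811928168 q7 [-0.84  0.39  1.1   1.79 -0.37  1.19 -1.06]
to axis in tool [-107.1  367.6]
```

View pics/tray.png

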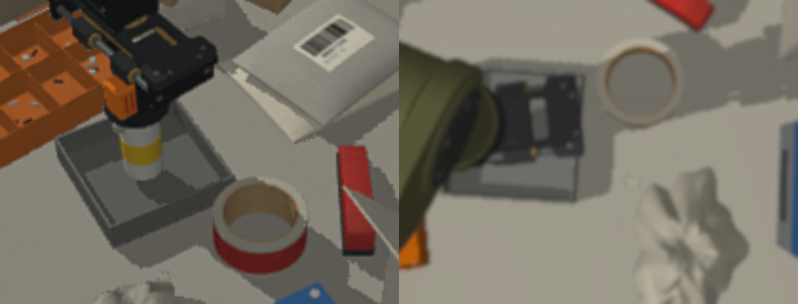

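The cartridge is upright just above the middle of the tray floor, and the tape and stapler are untouched. Lowering gently now.

```bash
python3 -m pendant '{"hand":[-1,-1,-1,-1,-1],"translation":[[0,0,2],[0,0,2],[0,0,2],[0,0,2],[0,0,0]],"angular":[[0,0,0],[0,0,0],[0,0,0],[0,0,0],[0,0,0]]}'; python3 st.py
```

```text
time_s: 19.6
tcp_pos: [571.2, -62.2, 117.0]
ee_rot: [[0.99, 0.138, -0.0], [0.138, -0.99, -0.0], [-0.0, -0.0, -1.0]]
contact_force: [0.3, 0.1, -3.2]
finger_gap: 27.6
finger_force: 40.0
t 19.6 p [571.2 -62.2 117. ] yang -82.08 z [-0. -0. -1.] F [ 0.3  0.1 -3.2] M [-0.05  0.19 -0.  ] gap 27.6 39.971410003490746 q7 [-0.83  0.4   1.09  1.8  -0.38  1.17 -1.05]
to axis in tool [-106.7  367.6]
```

```bash
python3 -m pendant '{"hand":[-1,-1,-1],"translation":[[0,0,1],[0,0,1],[0,0,0]],"angular":[[0,0,0],[0,0,0],[0,0,0]]}'; python3 st.py
```

```text
time_s: 19.98
tcp_pos: [571.3, -62.1, 115.2]
ee_rot: [[0.99, 0.138, -0.0], [0.138, -0.99, 0.0], [-0.0, -0.0, -1.0]]
contact_force: [0.3, -0.3, -2.9]
finger_gap: 27.8
finger_force: 40.0
t 19.975 p [571.3 -62.1 115.2] yang -82.07 z [-0.  0. -1.] F [ 0.3 -0.3 -2.9] M [-0.05  0.15  0.03] gap 27.8 39.9715215456672 q7 [-0.83  0.4   1.09  1.8  -0.38  1.17 -1.05]
to axis in tool [-106.8  367.7]
```

```bash
python3 -m pendant '{"hand":[-1,-1,-1],"translation":[[0,0,1],[0,0,1],[0,0,0]],"angular":[[0,0,0],[0,0,0],[0,0,0]]}'; python3 st.py
```

```text
time_s: 20.35
tcp_pos: [571.3, -62.1, 113.2]
ee_rot: [[0.99, 0.138, -0.0], [0.138, -0.99, 0.0], [-0.0, -0.0, -1.0]]
contact_force: [-0.1, 0.3, -2.2]
finger_gap: 27.7
finger_force: 40.0
t 20.35 p [571.3 -62.1 113.2] yang -82.07 z [-0.  0. -1.] F [-0.1  0.3 -2.2] M [-0.04  0.13  0.01] gap 27.7 39.971311558037996 q7 [-0.82  0.4   1.08  1.81 -0.39  1.17 -1.05]
to axis in tool [-106.8  367.7]
```

```bash
python3 -m pendant '{"hand":[-1,-1],"translation":[[0,0,1],[0,0,0]],"angular":[[0,0,0],[0,0,0]]}'; python3 st.py
```

```text
time_s: 20.6
tcp_pos: [571.3, -62.1, 112.2]
ee_rot: [[0.99, 0.138, -0.0], [0.138, -0.99, 0.0], [-0.0, -0.0, -1.0]]
contact_force: [-0.2, 0.5, -2.8]
finger_gap: 27.7
finger_force: 40.0
t 20.6 p [571.3 -62.1 112.2] yang -82.07 z [-0.  0. -1.] F [-0.2  0.5 -2.8] M [-0.06  0.18  0.01] gap 27.7 39.97131852898747 q7 [-0.82  0.4   1.08  1.81 -0.39  1.17 -1.05]
to axis in tool [-106.9  367.7]
```

```bash
python3 -m pendant '{"hand":[-1,-1],"translation":[[0,0,0.8],[0,0,0]],"angular":[[0,0,0],[0,0,0]]}'; python3 st.py
```

```text
time_s: 20.85
tcp_pos: [571.4, -62.1, 111.5]
ee_rot: [[0.99, 0.138, 0.0], [0.138, -0.99, 0.0], [0.0, -0.0, -1.0]]
contact_force: [0.6, -0.5, -2.9]
finger_gap: 27.9
finger_force: 40.0
t 20.85 p [571.4 -62.1 111.5] yang -82.07 z [ 0.  0. -1.] F [ 0.6 -0.5 -2.9] M [-0.06  0.15 -0.01] gap 27.9 39.97132642893121 q7 [-0.82  0.41  1.08  1.81 -0.39  1.16 -1.05]
to axis in tool [-106.9  367.6]
```

```bash
python3 -m pendant '{"hand":[-1,-1],"translation":[[0,0,0.8],[0,0,0]],"angular":[[0,0,0],[0,0,0]]}'; python3 st.py
```

```text
time_s: 21.1
tcp_pos: [571.7, -62.2, 111.3]
ee_rot: [[0.99, 0.138, 0.001], [0.138, -0.99, 0.0], [0.001, -0.0, -1.0]]
contact_force: [-0.5, 0.7, 4.7]
finger_gap: 27.4
finger_force: 40.0
t 21.1 p [571.7 -62.2 111.3] yang -82.07 z [ 0.001  0.    -1.   ] F [-0.5  0.7  4.7] M [0.04 0.52 0.01] gap 27.4 39.966405406594276 q7 [-0.82  0.41  1.08  1.81 -0.39  1.16 -1.05]
to axis in tool [-107.3  367.5]
```

```bash
python3 -m pendant '{"hand":[-1,-1],"translation":[[0,0,0.6],[0,0,0]],"angular":[[0,0,0],[0,0,0]]}'; python3 st.py
```

```text
time_s: 21.35
tcp_pos: [572.0, -62.2, 111.3]
ee_rot: [[0.99, 0.138, 0.001], [0.138, -0.99, 0.001], [0.001, -0.0, -1.0]]
contact_force: [-0.8, 0.4, 7.8]
finger_gap: 27.9
finger_force: 40.0
t 21.35 p [572.  -62.2 111.3] yang -82.08 z [ 0.001  0.001 -1.   ] F [-0.8  0.4  7.8] M [0.16 0.86 0.05] gap 27.9 39.96503041125834 q7 [-0.82  0.41  1.08  1.81 -0.39  1.16 -1.05]
to axis in tool [-107.6  367.5]
```

The foot is down on the tray floor. Easing off, letting go and rising.

```bash
python3 -m pendant '{"hand":[-1,-0.3,-0.2,0,0.2,0.3,0.3,0.3],"translation":[[0,0,-0.7],[0,0,0],[0,0,0],[0,0,0],[0,0,0],[0,0,0],[0,0,0],[0,0,0]],"angular":[[0,0,0],[0,0,0],[0,0,0],[0,0,0],[0,0,0],[0,0,0],[0,0,0],[0,0,0]]}'; python3 st.py
```

```text
time_s: 22.35
tcp_pos: [571.4, -62.2, 110.8]
ee_rot: [[0.99, 0.138, 0.0], [0.138, -0.99, 0.0], [0.0, -0.0, -1.0]]
contact_force: [0.2, -0.5, -0.0]
finger_gap: 56.2
finger_force: 0.0
t 22.35 p [571.4 -62.2 110.8] yang -82.08 z [ 0.  0. -1.] F [ 0.2 -0.5 -0. ] M [-0.05  0.2   0.03] gap 56.2 0.0 q7 [-0.82  0.41  1.08  1.81 -0.39  1.16 -1.05]
to axis in tool [-106.9  367.6]
```

```bash
python3 -m pendant '{"hand":[0.3,0.3,0.3,0.3,0.3,0.3,0.3,0.3,0.3,0.3,0.3,0.3],"translation":[[0,0,-5],[0,0,-10],[0,0,-15],[0,0,-20],[0,0,-25],[0,0,-25],[0,0,-25],[0,0,-20],[-10,0,-10],[-40,0,0],[-40,0,0],[0,0,0]],"angular":[[0,0,0],[0,0,0],[0,0,0],[0,0,0],[0,0,0],[0,0,0],[0,0,0],[0,0,0],[0,0,0],[0,0,0],[0,0,0],[0,0,0]]}'; python3 - <<'E'
import st
from h import *
c=imaging.capture("scene");t=imaging.capture("top")
a=cv2.resize(c["img"][130:290,170:380],None,fx=1.9,fy=1.9);b=cv2.resize(t["img"][190:350,170:380],None,fx=1.9,fy=1.9);cv2.imwrite("pics/fin.png",np.hstack([a,b]))
E
```

```text
time_s: 23.85
tcp_pos: [481.9, -75.9, 267.4]
ee_rot: [[0.991, 0.137, 0.003], [0.137, -0.991, 0.014], [0.005, -0.013, -1.0]]
contact_force: [0.4, 0.2, 0.4]
finger_gap: 56.0
finger_force: 0.0
t 23.85 p [481.9 -75.9 267.4] yang -82.14 z [ 0.003  0.014 -1.   ] F [0.4 0.2 0.4] M [-0.05  0.14 -0.06] gap 56.0 0.0 q7 [-1.13 -0.21  1.12  1.8   0.18  1.43 -1.48]
to axis in tool [-17.4 369.9]
```

View pics/fin.png

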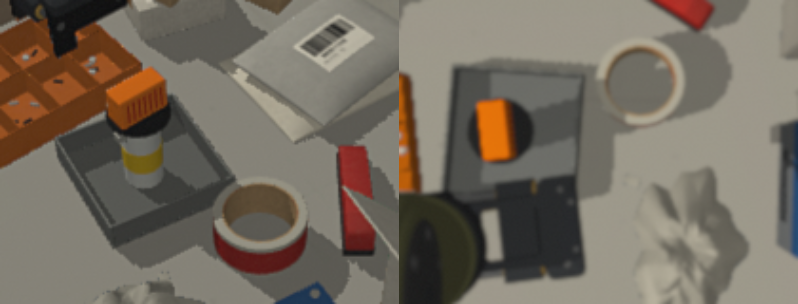

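The cartridge stands upright in the tray (top view about (495,130)), the hand is clear of it, and the tape and stapler have not moved.

```bash
python3 -c "
from plant import order
print(order.close_job())"
```

```text
the job is handed in; nothing more can be done
None
```

The job is handed in at about 24 s: the cartridge was unlocked about 35–40° anticlockwise, lifted out at roughly its own weight (highest pull while testing the lock about 24 N) and left standing upright in the tray with the gripper clear; the stapler and tape roll were not touched.

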